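# Reload a bench deburring machine

## Task

Reload the deburring machine: first press its red mushroom stop until it latches down, then lift the clear guard by its black handle over the yellow bumps and slide it fully open to the left, move the finished steel channel from the chamber into the blue tray, and put every steel part lying on the plywood board into the chamber. Then slide the guard shut until it drops home behind the bumps, and only after that twist the stop clockwise so that it pops up; the stop must stay down whenever the guard is open. Do not knock against the wood block or the oak stick.

Things in the scene. Friction and masses are not known exactly. Their poses are not given: they have to be found in the camera images.
- machine: green bench deburring machine, fixed, 200 mm (its x) by 360 mm (its y), walls 70 mm high, steel rails on the front and rear walls up to 74 mm. Origin: centre of its underside, on the bench; x points away from the robot, y to the left, z up. Right half (centre y = -88 mm): open chamber under the guard; left half: solid deck, over which the guard slides. Grey control box in front of the left half
- chamber (a point): centre of the chamber floor (32 mm above the bench), axes as the machine's. Inside 160 x 160 mm with upright walls 38 mm high.
- guard (a joint): travel of the clear guard along the machine's +y (to the left), m: 0 shut over the chamber, 0.19 fully open. Plate 196 x 170 x 5 mm, 0.4 kg with handle, top 90 mm above the bench. It stays where it is left and sinks by its weight when let go. Unlifted, it travels about 3 mm and is stopped by the bumps
- bump (a point): centre of the top of the front one of two square yellow bumps, 8 mm high, on the rails. They stop the guard's left feet from either side unless the guard is lifted 10 to 20 mm while its travel is between 0.003 and 0.025; farther open it may slide raised or lowered
- guard_lift (a joint): how far the guard is lifted, m: 0 down on its rails, at most 0.025. Takes 4 N to lift.
- guard_grip (a point): centre of the top of the guard's black handle, an upright bar 60 mm (machine x) by 16 mm (machine y), 38 mm high, on the middle of the guard plate; moves with the guard, axes as the machine's. When the guard is down it is 128 mm above the bench.
- stop (a joint): how far the red mushroom stop on the control box is pressed, m: 0 popped up, 0.011 at the bottom. Must be pressed past about 0.0095 (6 to 9 N) to latch; let go, it then rests at about 0.0065. Pressed less, it springs up again
- stop_turn (a joint): twist of the stop head, rad, clockwise seen from above; 0 at rest, 0.9 at its end. Twisting it past about 0.55 while latched frees it; it pops up when let go and turns back by itself in about 2 s. Light spring, 0.02 N m.
- stop_top (a point): centre of the top of the red mushroom head: 40 mm diameter, 20 mm thick, axis vertical; popped up it is 119 mm above the bench. 20 mm stem below it. The control box under it is 90 x 90 mm, its yellow top 73 mm above the bench
- board: pale plywood loading board, 190 x 400 x 58 mm, fixed; origin centre of its underside. The rough parts lie on it.
- tray: blue steel tray, 150 (x) x 140 (y) x 22 mm, walls and floor 4 mm, fixed; origin centre of its underside.
- tray_in (a point): centre of the tray's inner floor, axes as the tray's; inside 142 x 132 mm.
- coach_bolt: coach bolt with square nut, 75 mm long along its y, lying on its side; head 21 mm diameter at y = 28 to 38, nut 17 mm at y = -27 to -19, bare 9 mm shank between them. Origin: middle of its underside, shank axis 11 mm higher. May be absent.
- iron_stub: dark forged iron stub, 65 mm long along its y, 26 mm wide (22 mm at the y > 0 end), 22 mm high, 0.16 kg. Origin: centre of its underside. May be absent.
- flat_bar: rusty flat steel bar with plugged holes, 130 mm long along its y, 22 mm wide (x), 10 mm thick, lying flat, 0.19 kg. Origin: centre of its underside. May be absent.
- channel_iron: rusty steel U-channel, 89 mm long along its y, 34 mm wide (x), 27 mm high, 3 mm walls, open side up, lying in the chamber at the start. Origin: centre of its underside
- wood_block: reddish wood block, 30 x 58 x 42 mm, on the bench in front of the machine, stuck fast; a bystander. Origin: centre of its underside
- oak_stick: squared oak stick, 28 x 167 x 22 mm, to the right of the tray, stuck fast; a bystander. Origin: centre of its underside

How it is judged:
By the outcome, as a careful person would: the job done as asked, in the order asked, and still so for the second after the job is handed in, with the robot touching nothing.
Of coach_bolt, iron_stub, flat_bar only 1 to 3 are there at a start; the rules pass over those that are not, and their reading is None.
At some moment in a run one of coach_bolt, iron_stub, flat_bar, channel_iron may be knocked a few centimetres aside while the robot is not near it.
Once in a run the grip may slacken for a moment while it holds something.
It also fails if it takes over 210 s, if anything falls off the work surface, if the arm or the gripper's body presses on something with over 40 N, if the wrist force passes 120 N, or if a joint passes its speed limit or range.

## Robot

A 6-joint arm with a two-finger parallel gripper is mounted at the origin on a cart in front of the work surface, level with it; the furniture and walls round the work are solid. World frame = base frame: x ahead of the robot, y to its left, z up, the work surface at z = 0. Lengths are in m, angles in rad, forces in N, time in s.
With the tool pointing down it reaches from about 0.35 to 0.775 m from the base axis. Payload 5.5 kg.
Tool frame: the origin (TCP) lies between the finger pads; the fingertips stand 22 mm ahead of it and the grasp point (between the pads) lies 3 mm ahead of it; z points along the fingers, y is the line along which they close (so a half turn about z gives the same grasp; the last joint's range is limited). The gripper opens to 85 mm and grips with 20 to 120 N. Pads are 22 mm wide; open, the fingers measure 114 mm over their backs; the gripper's body (76 mm by 85 mm) begins 54 mm behind the grasp point. The pads swing forward as they close: fully open they stand 13 mm farther back than shut.
Start: joints at [1.029, 0.313, 0.046, 1.304, 0, 1.431], TCP at [0.225, 0.529, 0.253] pointing down, gripper open.
Joint ranges: [-2.76, 2.76], [-0.86, 1.69], [-1.03, 1.26], [-2.2, 2.34], [-1.47, 1.5], [-3.14, 3.14]. Speed limits (rad/s): [2.57, 2.57, 3.14, 3.14, 3.14, 3.14].

## Interface

Orientations are given as a rotation vector (axis times angle).
In Python, from station import env gives the robot as it stands.
- The arm moves only by the shell command python3 steer.py 'ROWS' [OPENING] [FORCE]. ROWS is rows parted by semicolons, their numbers by spaces, 1 to 8 of them, each of 6 numbers: dx, dy, dz in m, then a rotation vector rx, ry, rz in rad; each row is the pose to reach, as a shift and turn from the pose commanded when the command began, along the tool's axes at that moment; what a row does not reach only later rows make up. A row lasts 1/12 s, in which the tool goes at most 0.0417 m and 0.125 rad, less where a joint would pass 70% of its speed; a pose out of reach is approached as far as the arm can. OPENING is the opening from 0.0 (shut) to 1.0 (fully open), set as the command begins (- or left out keeps the last). The fingers move at their own pace and stop on an object; FORCE is the grip in N (left out, the last holds). Time passes only in rows, so rows that do not move let the fingers close. It prints the time, the measured TCP pose, the force, the opening and the grip force at its end.
- env.state(): the state, without advancing time (a new reading comes with each control period).
- env.camera(name): name is "scene" or "side" or "wrist"; returns the picture (384x512x3 uint8, red, green, blue); there is no depth.
- env.camera_info(name): a dict with "fovy" (degrees; the focal length in pixels is half the picture's height over the tangent of half this angle, whatever the lens; pixels are square), "cx", "cy" (the principal point, pixels), "dist" ([k1, k2, p1, p2, k3] as OpenCV has them; the pictures are not rectified), "R" (3x3) and "t" (3): a world point X has camera coordinates R X + t. Camera axes: x right, y down, z forward; pixel columns grow to the right and rows downward; lengths in m; the calibration is good to about 2 mm. A picture is of the moment at which its call begins: read the wrist's pose just before it. camera_info takes no time and is no camera call; for the wrist camera it gives the pose at the moment of the call.
- env.finish_job(): hands the job in; it is judged then, once.
The state is a dict: "t": time; "qpos": joint angles; "joint_velocities": joint speeds; "tau": joint torques, N m; "ee_pos": TCP position; "tcp_rot": TCP orientation; "ft_force": force on the tool from outside, world axes, zero at the start; "torque": the same for the moment, N m; "width": opening from 0.0 (shut) to 1.0 (fully open); "finger_force": force on a finger pad.
Only numpy, scipy, OpenCV 4.12 (cv2) and the standard library are available. Lean on these libraries where they do the work, as an engineer would, in place of code of your own. Each camera call takes 0.05 s, during which the arm holds its last target. There are 200 camera calls.

## Working session

There is one attempt and no reset: what is moved stays moved. The work goes in short steps, Python scripts to look and compute and a shell command to move; the robot and the scene stay as the last step left them, time stands still between calls to the robot, and variables do not carry over. Pictures are saved under pics/ and viewed, at most 14 in all, crops included, and the job is handed in when it is done.

```bash
ls; mkdir -p pics; python3 - <<'E'
from station import env
import cv2,numpy as np
for n in ("scene","side","wrist"):
    i=env.camera_info(n); print(n,i)
    cv2.imwrite(f"pics/{n}0.png",env.camera(n)[:,:,::-1])
print(env.state())
E
```

```text
pics
station.py
steer.py
scene {'fovy': 56.37048243660639, 'cx': 258.8367895742297, 'cy': 189.74729094075818, 'dist': array([-0.09387466,  0.        ,  0.        ,  0.        ,  0.        ]), 'R': array([[ 7.92012454e-01, -6.10504895e-01,  2.11471933e-04],
       [-3.08439952e-01, -4.00440282e-01, -8.62851306e-01],
       [ 5.26859628e-01,  6.83323754e-01, -5.05457791e-01]]), 't': array([-0.45916439,  0.22857272,  0.80834078])}
side {'fovy': 54.108366498279715, 'cx': 255.00185187549636, 'cy': 191.0396080126068, 'dist': array([0.04287572, 0.        , 0.        , 0.        , 0.        ]), 'R': array([[-0.99867835,  0.04736769, -0.01994624],
       [ 0.045401  ,  0.6311463 , -0.77433397],
       [-0.02408941, -0.77421615, -0.63246269]]), 't': array([0.53087342, 0.09840326, 1.11018185])}
wrist {'fovy': 58.49089336505421, 'cx': 258.24757589878163, 'cy': 186.25235108985925, 'dist': array([-0.09865281,  0.        ,  0.        ,  0.        ,  0.        ]), 'R': array([[ 0.39153308,  0.92016028, -0.00262864],
       [ 0.88086922, -0.37398556,  0.29017962],
       [ 0.26602869, -0.1159304 , -0.95696859]]), 't': array([-0.5742914 , -0.03768495,  0.38140284])}
{'t': 0.15, 'qpos': array([ 1.02940654e+00,  3.13846328e-01,  4.52714175e-02,  1.30363220e+00,
       -1.53547911e-05,  1.43123691e+00]), 'joint_velocities': array([-0.00112258, -0.00196274,  0.0032527 ,  0.00028727, -0.00219281,
       -0.00076582]), 'tau': array([ 1.37822946e-03, -4.81066132e+01,  2.98814678e+01,  1.39700979e-02,
       -8.13000270e-05, -1.63192361e-06]), 'ee_pos': array([0.22469326, 0.52889927, 0.2526161 ]), 'tcp_rot': array([-6.26864401e-01, -3.07794933e+00,  2.09659443e-03]), 'ft_force': array([-1.49568665,  0.01778518, -0.82980058]), 'torque': array([ 0.01918099,  0.08290559, -0.06455653]), 'finger_force': 0.0, 'width': 0.9979675189928912}
```
```bash
python3 - <<'E'
import cv2,numpy as np
for n in("scene","side"):
    a=cv2.imread(f"pics/{n}0.png"); cv2.imwrite(f"pics/{n}0b.png",cv2.resize(a,(800,600),interpolation=cv2.INTER_CUBIC))
E
```

View pics/scene0b.png

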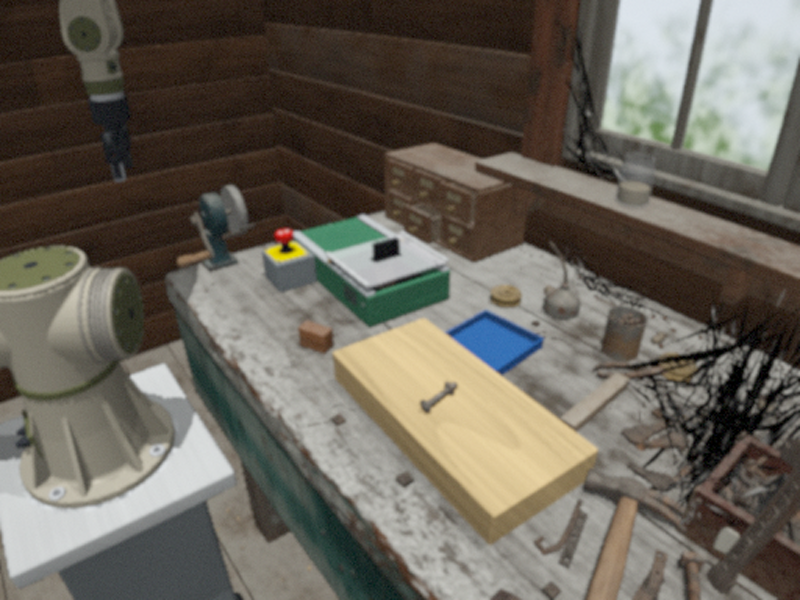

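View pics/side0b.png

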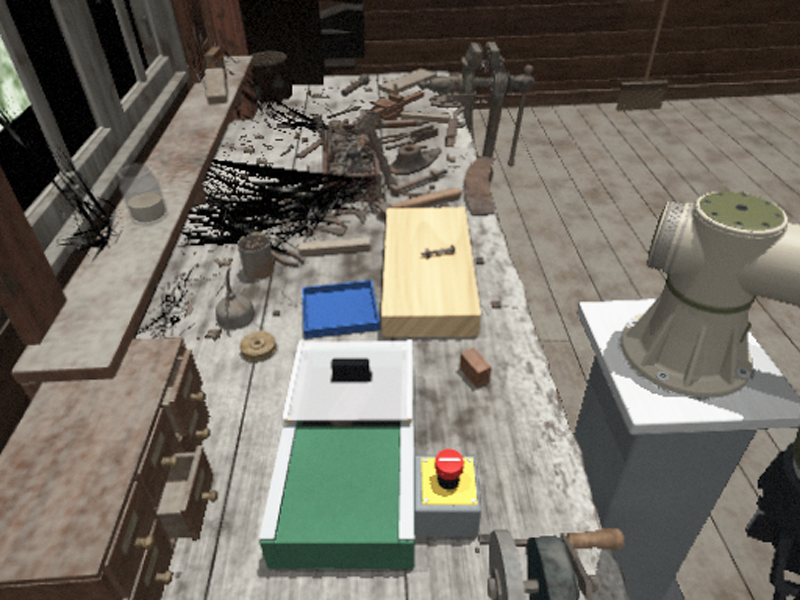

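The scene picture shows the stop at about (284,232) and the handle at (385,240), and only the bolt lies on the board, at (438,397). The side picture has the stop at (449,460), the handle at (351,362) and the bolt at (438,252). Pixels are in the 800×600 pictures.

```bash
cat > h.py <<'E'
import numpy as np,cv2
from scipy.optimize import least_squares
from scipy.spatial.transform import Rotation as Ro
from station import env
S=1.5625
def K(i):
    f=192/np.tan(np.radians(i["fovy"]/2)); return np.array([[f,0,i["cx"]],[0,f,i["cy"]],[0,0,1]])
def proj(i,X):
    return cv2.projectPoints(np.atleast_2d(np.array(X,float)),cv2.Rodrigues(i["R"])[0],i["t"],K(i),i["dist"])[0][:,0]
def ray(i,p):
    u=cv2.undistortPoints(np.array([[p]],float),K(i),i["dist"])[0,0]
    d=i["R"].T@np.array([u[0],u[1],1]); return -i["R"].T@i["t"],d/np.linalg.norm(d)
def plane(i,p,z):
    o,d=ray(i,p); return o+d*(z-o[2])/d[2]
def tri(obs): # [(info,(u,v)),...]
    A=np.zeros((3,3));b=np.zeros(3)
    for i,p in obs:
        o,d=ray(i,p);M=np.eye(3)-np.outer(d,d);A+=M;b+=M@o
    X=np.linalg.solve(A,b); return X,[np.linalg.norm(proj(i,X)[0]-p).round(1) for i,p in obs]
def shift(target,yaw=None,rot=None):
    "tool-axes shift (and turn) from measured pose to world target"
    s=env.state();R=Ro.from_rotvec(s["tcp_rot"]); return R.inv().apply(np.array(target)-s["ee_pos"])
E
python3 - <<'E'
from h import *
a,b=env.camera_info("scene"),env.camera_info("side")
P={"stop":((284,231),(449,460)),"handle":((386,241),(351,362)),"bolt":((439,397),(438,252)),"tray":((495,340),(341,309)),
"block":((316,336),(475,366)),"cornFR":((370,298),(411,343)),"cornBR":((448,270),(299,343)), "cFL":((296,233),(413,541))}
for k,(p,q) in P.items():
    print(k,*tri([(a,np.array(p)/S),(b,np.array(q)/S)]))
for k,z in(("bolt",.069),("tray",.004)): print(k,plane(b,np.array(P[k][1])/S,z),plane(a,np.array(P[k][0])/S,z))
for p in((413,568),(268,570)):print(plane(b,np.array(p)/S,0))
# bolt ends
print("head?",plane(b,np.array((452,251))/S,.069),plane(b,np.array((424,254))/S,.069))
def big(n,x,y,w,h,s):
    im=cv2.imread(f"pics/{n}0.png")[y:y+h,x:x+w]; return cv2.resize(im,(w*s,h*s),interpolation=cv2.INTER_CUBIC)
A=big("side",160,120,160,250,4)[:600]; 
c1=big("side",165,190,150,175,3);c2=big("scene",165,130,130,120,3)
o=np.zeros((525,800,3),np.uint8);o[:525,:450]=c1;o[:300,450:800]=c2[:300,:350];
d=big("side",255,145,50,35,5);o[310:310+175,460:710]=d
cv2.imwrite("pics/c1.png",o)
E
```

```text
stop [0.47772938 0.2983767  0.11903937] [np.float64(0.8), np.float64(1.2)]
handle [0.61261419 0.10944848 0.12454979] [np.float64(1.1), np.float64(1.4)]
bolt [ 0.43358198 -0.27016028  0.06307541] [np.float64(0.8), np.float64(0.5)]
tray [ 0.65136489 -0.16667882  0.00944384] [np.float64(3.7), np.float64(3.3)]
block [0.39694657 0.03400921 0.02192741] [np.float64(0.9), np.float64(0.9)]
cornFR [0.50996409 0.01767892 0.07046015] [np.float64(0.5), np.float64(0.5)]
cornBR [0.70400653 0.01059796 0.07331423] [np.float64(0.9), np.float64(1.1)]
cFL [0.53749433 0.37832406 0.0682625 ] [np.float64(2.3), np.float64(4.3)]
bolt [ 0.43310682 -0.26005255  0.069     ] [ 0.43101448 -0.27536717  0.069     ]
tray [ 0.64300412 -0.16277014  0.004     ] [ 0.67179962 -0.15991687  0.004     ]
[0.53004039 0.38300879 0.        ]
[0.72597918 0.37374441 0.        ]
head? [ 0.40289715 -0.26147598  0.069     ] [ 0.46354315 -0.2549171   0.069     ]
```

View pics/c1.png

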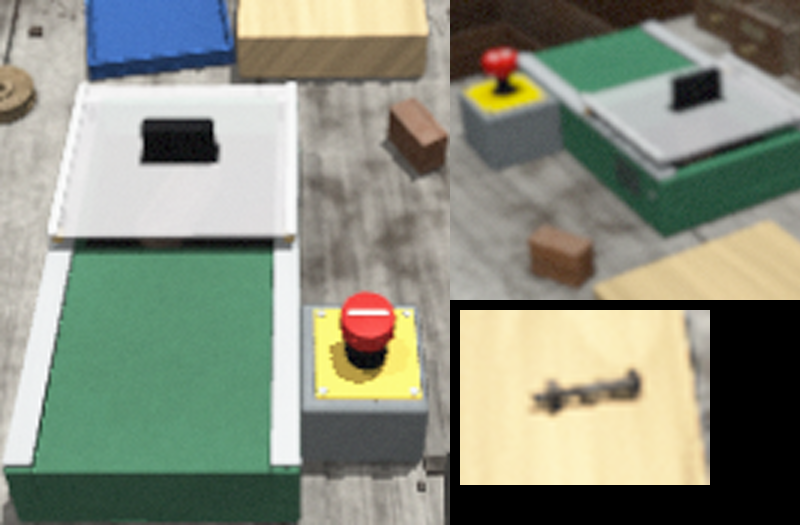

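The crop shows the machine turned about -0.047 rad, the stop head at (367,315), and the bolt head at its robot-side end. The triangulated heights agree with the text: stop 119 mm, handle 125 mm, corners 70–73 mm.

```bash
cat >> h.py <<'E'
def go(xyz,yaw,show=True):
    "yaw: world angle of the tool y (closing) axis, mod pi; tool z down. prints rows' numbers"
    s=env.state();R=Ro.from_rotvec(s["tcp_rot"])
    best=None
    for y in (yaw,yaw+np.pi):
        Y=np.array([np.cos(y),np.sin(y),0]);Z=np.array([0,0,-1.]);T=Ro.from_matrix(np.c_[np.cross(Y,Z),Y,Z])
        r=(R.inv()*T).as_rotvec()
        if best is None or np.linalg.norm(r)<np.linalg.norm(best): best=r
    d=R.inv().apply(np.array(xyz)-s["ee_pos"])
    print("d",d.round(4),"r",best.round(3),"rows",np.ceil(max(np.linalg.norm(d)/.0417,np.linalg.norm(best)/.125)),"t",round(s["t"],2),"pos",s["ee_pos"].round(4),"q6",s["qpos"][5].round(2),"w",s["width"].round(3))
MY=np.pi/2-.047
E
python3 - <<'E'
from h import *
go([.40,.298,.30],MY); go([.478,.298,.18],MY)
print(Ro.from_rotvec(env.state()["tcp_rot"]).as_matrix().round(3))
E
```

```text
Traceback (most recent call last):
  File "h.py", line 32, in go
    print("d",d.round(4),"r",best.round(3),"rows",np.ceil(max(np.linalg.norm(d)/.0417,np.linalg.norm(best)/.125)),"t",round(s["t"],2),"pos",s["ee_pos"].round(4),"q6",s["qpos"][5].round(2),"w",s["width"].round(3))
                                                                                                                                                                                                ^^^^^^^^^^^^^^^^
AttributeError: 'float' object has no attribute 'round'
```

```bash
sed -i 's/s\["ee_pos"\].round(4)/np.round(s["ee_pos"],4)/;s/s\["qpos"\]\[5\].round(2)/np.round(s["qpos"],2)/;s/s\["width"\].round(3)/np.round(s["width"],3)/' h.py
python3 - <<'E'
from h import *
go([.40,.298,.30],MY); go([.478,.298,.18],MY)
print(Ro.from_rotvec(env.state()["tcp_rot"]).as_matrix().round(3))
E
```

```text
d [-0.2516 -0.144  -0.0472] r [-0.001 -0.    -0.355] rows 8.0 t 0.15 pos [0.2247 0.5289 0.2526] q6 [ 1.03  0.31  0.05  1.3  -0.    1.43] w 0.998
d [-0.3234 -0.1133  0.0727] r [-0.001 -0.    -0.355] rows 9.0 t 0.15 pos [0.2247 0.5289 0.2526] q6 [ 1.03  0.31  0.05  1.3  -0.    1.43] w 0.998
[[-0.92   0.391 -0.001]
 [ 0.391  0.92  -0.001]
 [ 0.    -0.001 -1.   ]]
```

```bash
r="-0.25 -0.144 -0.047 0 0 -0.355"; python3 steer.py '-0.25 -0.144 -0.047 0 0 -0.355;-0.25 -0.144 -0.047 0 0 -0.355;-0.25 -0.144 -0.047 0 0 -0.355;-0.25 -0.144 -0.047 0 0 -0.355;-0.25 -0.144 -0.047 0 0 -0.355;-0.25 -0.144 -0.047 0 0 -0.355;-0.25 -0.144 -0.047 0 0 -0.355;-0.25 -0.144 -0.047 0 0 -0.355' 0.0 40
python3 - <<'E'
from h import *
i=env.camera_info("wrist");c=env.camera("wrist")[:,:,::-1];cv2.imwrite("pics/w1.png",cv2.resize(c,(800,600)))
np.save("w1.npy",i,allow_pickle=True)
print(-i["R"].T@i["t"],i["R"][2]);s=env.state();print(s["ee_pos"])
for X in([.478,.298,.119],[.6126,.109,.128]):print(proj(i,X)*S)
go([.478,.298,.16],MY)
E
```

```text
t: 0.82
ee_pos: [0.4019, 0.2951, 0.3012]
tcp_rot: [0.082, 3.138, -0.001]
ft_force: [0.2, 0.6, -0.2]
width: 0.001
finger_force: 0.0
[0.32759719 0.29972931 0.42288929] [ 0.29193966 -0.01722484 -0.95628162]
[0.40145973 0.29578321 0.30097081]
[[414.33399909 378.6262779 ]]
[[161.92912883 560.99154305]]
d [-0.0761  0.0063  0.1411] r [-0.     0.002 -0.006] rows 4.0 t 0.87 pos [0.4015 0.2958 0.301 ] q6 [ 0.47  0.15 -0.04  1.37 -0.    0.53] w 0.002
```

View pics/w1.png

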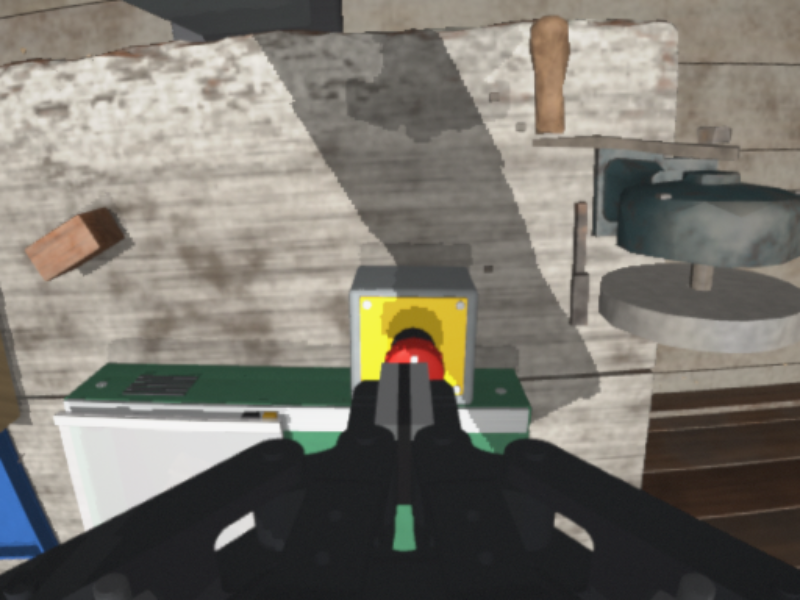

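The stop head appears at about (414,365) and is partly hidden by the fingers, which matches the projected (414,378). Going above it to press.

```bash
python3 steer.py '-0.076 0.006 0.100 0 0 0;-0.076 0.006 0.12 0 0 0;-0.076 0.006 0.141 0 0 0;-0.076 0.006 0.141 0 0 0;-0.076 0.006 0.141 0 0 0;-0.076 0.006 0.141 0 0 0'
python3 steer.py '0 0 0.012 0 0 0;0 0 0.02 0 0 0;0 0 0.02 0 0 0;0 0 0.02 0 0 0'
```

```text
t: 1.37
ee_pos: [0.4728, 0.3013, 0.157]
tcp_rot: [-0.073, -3.135, 0.004]
ft_force: [-0.5, 0.6, 0.9]
width: 0.0
finger_force: 0.0
t: 1.7
ee_pos: [0.4747, 0.3023, 0.141]
tcp_rot: [0.072, 3.139, 0.002]
ft_force: [-0.4, 0.4, 0.7]
width: -0.002
finger_force: 0.6
```

```bash
python3 steer.py '-0.003 -0.004 0 0 0 0;-0.003 -0.004 0.006 0 0 0;-0.003 -0.004 0.009 0 0 0;-0.003 -0.004 0.011 0 0 0;-0.003 -0.004 0.011 0 0 0'
python3 steer.py '0 0 0.001 0 0 0;0 0 0.001 0 0 0'
```

```text
t: 2.12
ee_pos: [0.4785, 0.2975, 0.13]
tcp_rot: [0.074, 3.138, 0.002]
ft_force: [-1.1, -0.5, 9.0]
width: 0.003
finger_force: 4.8
t: 2.28
ee_pos: [0.4787, 0.2976, 0.1298]
tcp_rot: [0.074, 3.138, 0.002]
ft_force: [-3.0, -0.6, 14.4]
width: 0.003
finger_force: 7.4
```

```bash
python3 steer.py '0 0 -0.04 0 0 0;0 0 -0.08 0 0 0;0 0 -0.08 0 0 0' 0.6
python3 - <<'E'
from h import *
for n in("scene","side"):
    cv2.imwrite(f"pics/{n}1.png",env.camera(n)[:,:,::-1])
def stopred(im):
    m=((im[:,:,2]>140)&(im[:,:,1]<60)&(im[:,:,0]<70)).astype(np.uint8)
    n,l,s,c=cv2.connectedComponentsWithStats(m);k=1+s[1:,4].argmax();return s[k],c[k]
for k in(0,1):
  for n in("scene","side"):print(k,n,stopred(cv2.imread(f"pics/{n}{k}.png")))
go([.57,.1095,.2],MY)
E
```

```text
t: 2.53
ee_pos: [0.4809, 0.2984, 0.2148]
tcp_rot: [0.074, 3.131, 0.007]
ft_force: [0.9, 1.2, 1.1]
width: 0.42
finger_force: 0.0
0 scene (array([176, 147,  11,   8,  34], dtype=int32), array([180.70588235, 151.11764706]))
0 side (array([279, 297,   3,   4,   5], dtype=int32), array([279.6, 298.8]))
1 scene (array([181, 151,   5,   2,   7], dtype=int32), array([182.85714286, 151.42857143]))
1 side (array([279, 290,  16,  16, 157], dtype=int32), array([286.59235669, 297.66878981]))
d [-0.0997 -0.1836  0.0093] r [ 0.002  0.004 -0.   ] rows 6.0 t 2.63 pos [0.479  0.2976 0.2092] q6 [ 0.41  0.3  -0.07  1.19 -0.    0.46] w 0.586
```

```bash
python3 steer.py '-0.04 -0.04 0 0 0 0;-0.07 -0.07 0 0 0 0;-0.085 -0.11 0 0 0 0;-0.10 -0.15 0 0 0 0;-0.12 -0.1836 0 0 0 0;-0.142 -0.186 0 0 0 0;-0.142 -0.186 0 0 0 0;-0.142 -0.186 0 0 0 0'
python3 - <<'E'
from h import *
i=env.camera_info("wrist");c=env.camera("wrist")[:,:,::-1]
def big(im,x,y,w,h,s): return cv2.resize(im[y:y+h,x:x+w],(w*s,h*s),interpolation=cv2.INTER_CUBIC)
o=np.zeros((600,800,3),np.uint8);o[:384,:512]=c
o[384:584,:200]=big(cv2.imread("pics/scene0.png"),160,135,50,50,4)
o[384:584,200:400]=big(cv2.imread("pics/scene1.png"),160,135,50,50,4)
o[384:584,400:600]=big(cv2.imread("pics/side0.png"),262,275,50,50,4)
o[384:584,600:800]=big(env.camera("side")[:,:,::-1],262,275,50,50,4)
o[0:300,515:765]=big(env.camera("side")[:,:,::-1],185,200,100,120,3)[:300,:250]
cv2.imwrite("pics/c2.png",o)
go([.6126,.1095,.2],MY)
x=np.array([.9989,-.047,0])
for sx in(-.03,0,.03):print(proj(i,np.array([.6126,.109,.128])+x*sx))
E
```

```text
t: 3.3
ee_pos: [0.6109, 0.103, 0.2047]
tcp_rot: [-0.079, -3.137, 0.0]
ft_force: [-0.9, 0.7, -0.3]
width: 0.6
finger_force: 0.0
d [-0.0029  0.0042  0.0061] r [ 0.    -0.003  0.001] rows 1.0 t 3.45 pos [0.6095 0.1055 0.2061] q6 [0.04 0.42 0.08 1.24 0.   0.09] w 0.599
[[267.7481966 162.8979692]]
[[267.53513892 210.30018059]]
[[267.30827217 253.77877496]]
```

View pics/c2.png

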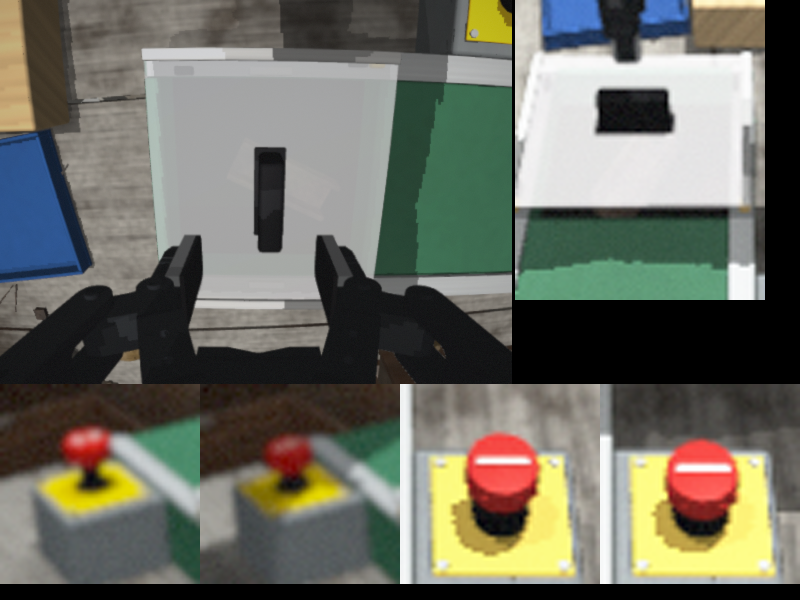

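The stop is visibly latched: its stem is shorter in the second scene and side crops. The wrist view has the handle top centred at (271,201), between the fingers, within 4 mm of the estimate. The channel shows faintly at (285,182).

```bash
python3 steer.py '-0.001 0.006 0.03 0 0 0;-0.001 0.006 0.06 0 0 0;-0.001 0.006 0.09 0 0 0;-0.001 0.006 0.09 0 0 0;-0.001 0.006 0.09 0 0 0'
python3 steer.py '0 0 0 0 0 0;0 0 0 0 0 0;0 0 0 0 0 0;0 0 0 0 0 0;0 0 0 0 0 0' 0.0 60
```

```text
t: 3.87
ee_pos: [0.6097, 0.1119, 0.116]
tcp_rot: [-0.07, -3.136, 0.0]
ft_force: [0.1, 0.4, 0.7]
width: 0.598
finger_force: 0.0
t: 4.28
ee_pos: [0.6135, 0.1108, 0.1199]
tcp_rot: [0.075, 3.137, 0.001]
ft_force: [-0.9, 0.2, 7.4]
width: 0.18
finger_force: 59.5
```

```bash
python3 steer.py '0 0 -0.006 0 0 0;0 0 -0.012 0 0 0;0 0 -0.014 0 0 0;0 0 -0.014 0 0 0;0 0 -0.014 0 0 0'
```

```text
t: 4.7
ee_pos: [0.6134, 0.1106, 0.1318]
tcp_rot: [0.074, 3.138, 0.0]
ft_force: [5.2, -0.3, -3.5]
width: 0.177
finger_force: 58.6
```

```bash
python3 - <<'E'
from h import *
s=env.state();print(s["ee_pos"])
y=np.array([.047,.9989,0])
for d in(.03,.19):go(s["ee_pos"]+y*d,MY)
E
```

```text
[0.61338472 0.11058307 0.13181484]
d [0.   0.03 0.  ] r [ 0.     0.003 -0.   ] rows 1.0 t 4.7 pos [0.6134 0.1106 0.1318] q6 [ 0.05  0.46 -0.04  1.07 -0.    0.1 ] w 0.177
d [1.0e-04 1.9e-01 0.0e+00] r [ 0.     0.003 -0.   ] rows 5.0 t 4.7 pos [0.6134 0.1106 0.1318] q6 [ 0.05  0.46 -0.04  1.07 -0.    0.1 ] w 0.177
```

```bash
python3 steer.py '0 0 -0.003 0 0 0;0 0.01 -0.003 0 0 0;0 0.02 -0.003 0 0 0;0 0.03 -0.003 0 0 0;0 0.04 -0.003 0 0 0;0 0.05 -0.003 0 0 0;0 0.06 -0.003 0 0 0'
```

```text
t: 5.28
ee_pos: [0.617, 0.1707, 0.1346]
tcp_rot: [0.075, 3.137, -0.001]
ft_force: [8.0, -1.6, -2.6]
width: 0.181
finger_force: 58.6
```

```bash
python3 steer.py '0 0.02 0 0 0 0;0 0.04 0 0 0 0;0 0.06 0 0 0 0;0 0.08 0 0 0 0;0 0.10 0 0 0 0;0 0.12 0 0 0 0;0 0.128 0 0 0 0;0 0.128 0 0 0 0'
```

```text
t: 5.95
ee_pos: [0.6249, 0.2994, 0.1349]
tcp_rot: [0.073, 3.133, -0.002]
ft_force: [12.8, -1.8, -4.0]
width: 0.179
finger_force: 59.9
```

```bash
python3 steer.py '-0.002 0.003 0 0 0 0;-0.003 0.006 0 0 0 0;-0.003 0.006 0 0 0 0'; python3 steer.py '0 0 0.008 0 0 0;0 0 0.013 0 0 0;0 0 0.013 0 0 0;0 0 0.013 0 0 0'
```

```text
t: 6.2
ee_pos: [0.6251, 0.3004, 0.1332]
tcp_rot: [0.078, 3.14, -0.012]
ft_force: [6.3, -12.4, -2.5]
width: 0.176
finger_force: 59.7
t: 6.53
ee_pos: [0.6251, 0.3003, 0.1205]
tcp_rot: [0.079, 3.14, -0.011]
ft_force: [5.8, -11.2, -3.6]
width: 0.179
finger_force: 59.7
```

```bash
python3 steer.py '0 0 0.002 0 0 0;0 0 0.002 0 0 0;0 0 0.002 0 0 0' 0.5; python3 steer.py '0 0 -0.04 0 0 0;0 0 -0.08 0 0 0;0 0 -0.11 0 0 0;0 0 -0.11 0 0 0' 
python3 - <<'E'
from h import *
go([.6,.14,.23],MY)
E
```

```text
t: 6.78
ee_pos: [0.6232, 0.3044, 0.1189]
tcp_rot: [-0.072, -3.139, 0.0]
ft_force: [0.4, 0.2, -0.9]
width: 0.504
finger_force: 0.0
t: 7.12
ee_pos: [0.6263, 0.306, 0.2379]
tcp_rot: [0.071, 3.13, 0.007]
ft_force: [1.1, 0.4, 0.8]
width: 0.502
finger_force: 0.0
d [ 0.0188 -0.1671  0.0069] r [0.005 0.011 0.002] rows 5.0 t 7.12 pos [0.6263 0.306  0.2379] q6 [0.34 0.56 0.38 1.38 0.   0.38] w 0.502
```

```bash
python3 steer.py '0 -0.0417 -0.02 0 0 0;0 -0.084 -0.04 0 0 0;0 -0.125 -0.06 0 0 0;0 -0.165 -0.06 0 0 0;0 -0.2 -0.06 0 0 0;0 -0.2 -0.06 0 0 0;0 -0.2 -0.06 0 0 0'
python3 - <<'E'
from h import *
i=env.camera_info("wrist");c=env.camera("wrist")[:,:,::-1];cv2.imwrite("pics/w2.png",cv2.resize(c,(800,600),interpolation=cv2.INTER_CUBIC))
np.save("w2.npy",i,allow_pickle=True);print(env.state()["ee_pos"])
cv2.imwrite("pics/side2.png",env.camera("side")[:,:,::-1])
cv2.imwrite("pics/scene2.png",env.camera("scene")[:,:,::-1])
print(proj(i,[.613,.11,.032])*S)
E
```

```text
t: 7.7
ee_pos: [0.6145, 0.1025, 0.2897]
tcp_rot: [0.079, 3.14, 0.001]
ft_force: [-0.5, 1.6, 0.2]
width: 0.505
finger_force: 0.0
[0.61451984 0.10413996 0.2893936 ]
[[413.48489809 233.83494854]]
```

View pics/w2.png

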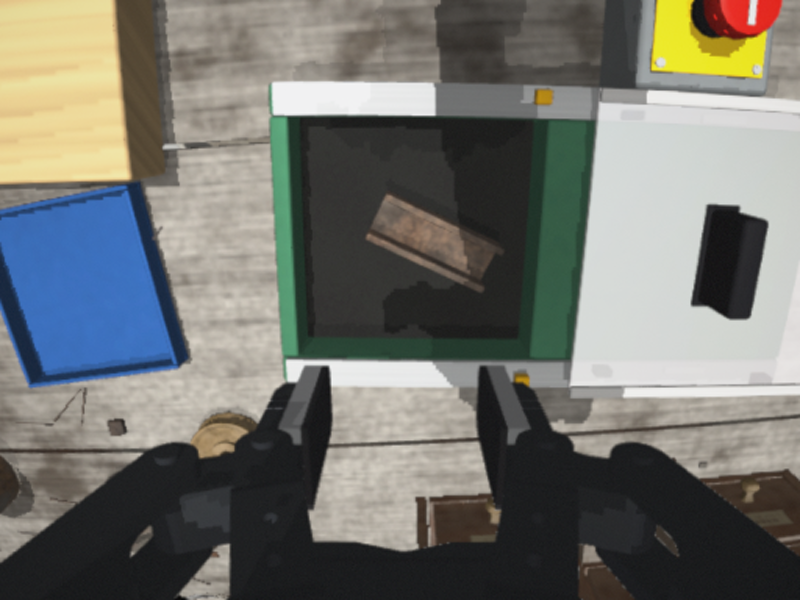

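The wrist view shows the open chamber with the channel's rim corners at about (390,193), (503,247), (366,236) and (483,292). The tray is at the left, its corner near (185,362), and the guard is fully open with the stop down.

```bash
python3 - <<'E'
from h import *
i=np.load("w2.npy",allow_pickle=True).item()
c=np.array([plane(i,np.array(p)/S,.059) for p in((390,193),(503,247),(366,236),(483,292))]);print(c.round(4),c.mean(0))
a=c[1]-c[0];b=c[3]-c[2];print(np.linalg.norm(a),np.linalg.norm(b),np.linalg.norm(c[2]-c[0]),np.linalg.norm(c[3]-c[1]),np.degrees([np.arctan2(a[1],a[0]),np.arctan2(b[1],b[0])]))
for p in((272,84),(285,385),(128,185),(185,362),(30,385),(300,118),(305,338),(543,118),(527,345)): print(p,plane(i,np.array(p)/S,.022 if p[0]<200 else .074).round(4))
for n in("side","scene"):
  j=env.camera_info(n);print(n,proj(j,c).round(1).tolist())
o=np.zeros((600,800,3),np.uint8)
def big(im,x,y,w,h,s): return cv2.resize(im[y:y+h,x:x+w],(w*s,h*s),interpolation=cv2.INTER_CUBIC)
o[:600,:420]=big(cv2.imread("pics/side2.png"),175,170,105,150,4)
o[:360,420:800]=big(cv2.imread("pics/scene2.png"),200,140,95,90,4)
cv2.imwrite("pics/c3.png",o)
E
```

```text
[[0.58   0.0957 0.059 ]
 [0.6198 0.1696 0.059 ]
 [0.6077 0.078  0.059 ]
 [0.6508 0.1558 0.059 ]] [0.61455583 0.12478537 0.059     ]
0.08393800559416668 0.08892092051104276 0.03284253721921412 0.03396359818971238 [61.72923363 61.01035853]
(272, 84) [0.5089 0.029  0.074 ]
(285, 385) [0.7074 0.0148 0.074 ]
(128, 185) [ 0.5664 -0.0988  0.022 ]
(185, 362) [ 0.7094 -0.0788  0.022 ]
(30, 385) [ 0.7262 -0.2227  0.022 ]
(300, 118) [0.5298 0.0441 0.074 ]
(305, 338) [0.6727 0.0328 0.074 ]
(543, 118) [0.537  0.1918 0.074 ]
(527, 345) [0.6855 0.1837 0.074 ]
side [[237.8, 244.3], [222.0, 267.4], [227.3, 239.9], [209.6, 263.7]]
scene [[240.7, 177.4], [237.8, 165.9], [250.9, 177.0], [247.5, 164.8]]
```

View pics/c3.png

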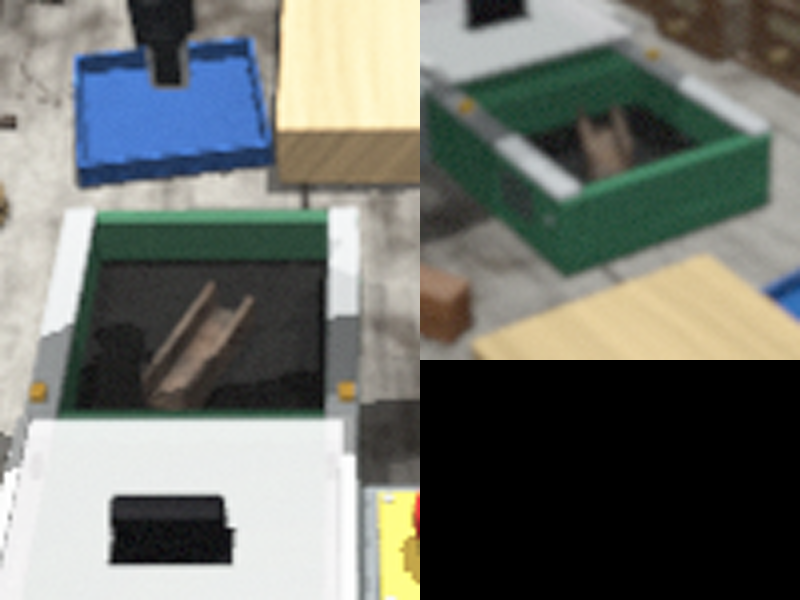

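The side picture's rim corners match the predictions within 1 px, so the rim is at 59 mm as expected. Grasping the channel.

```bash
python3 - <<'E'
from h import *
go([.6145,.1248,.12],np.radians(-28.7));go([.6145,.1248,.06],np.radians(-28.7))
E
```

```text
d [0.0008 0.0188 0.169 ] r [ 1.000e-03 -0.000e+00 -1.115e+00] rows 9.0 t 7.85 pos [0.6145 0.1059 0.289 ] q6 [0.04 0.41 0.27 1.43 0.   0.09] w 0.5
d [0.0007 0.0187 0.229 ] r [ 1.000e-03 -0.000e+00 -1.115e+00] rows 9.0 t 7.85 pos [0.6145 0.1059 0.289 ] q6 [0.04 0.41 0.27 1.43 0.   0.09] w 0.5
```

```bash
python3 steer.py '0 0.019 0.02 0 0 -0.125;0.001 0.019 0.04 0 0 -0.25;0.001 0.019 0.06 0 0 -0.375;0.001 0.019 0.09 0 0 -0.5;0.001 0.019 0.12 0 0 -0.625;0.001 0.019 0.15 0 0 -0.75;0.001 0.019 0.165 0 0 -0.875;0.001 0.019 0.165 0 0 -1.0' 0.7
python3 steer.py '0 0 0 0 0 -0.115;0 0 0 0 0 -0.115;0 0 0 0 0 -0.115'
python3 - <<'E'
from h import *
go([.6145,.1248,.06],np.radians(-28.7))
E
```

```text
t: 8.52
ee_pos: [0.6112, 0.1259, 0.1188]
tcp_rot: [1.451, -2.777, -0.006]
ft_force: [-0.0, -0.1, 0.1]
width: 0.703
finger_force: 0.0
t: 8.77
ee_pos: [0.6145, 0.1255, 0.1239]
tcp_rot: [1.598, -2.704, -0.001]
ft_force: [0.1, -0.1, -0.1]
width: 0.701
finger_force: 0.0
d [ 0.0006 -0.0004  0.0639] r [ 0.001 -0.    -0.002] rows 2.0 t 8.77 pos [0.6145 0.1255 0.1239] q6 [ 0.07  0.48 -0.03  1.06  0.   -0.99] w 0.701
```

```bash
python3 steer.py '0 0 0.03 0 0 0;0 0 0.063 0 0 0;0 0 0.063 0 0 0;0 0 0.063 0 0 0'
python3 steer.py '0 0 0 0 0 0;0 0 0 0 0 0;0 0 0 0 0 0;0 0 0 0 0 0;0 0 0 0 0 0' 0.0 70
python3 steer.py '0 0 -0.03 0 0 0;0 0 -0.06 0 0 0;0 0 -0.09 0 0 0;0 0 -0.10 0 0 0;0 0 -0.10 0 0 0'
python3 - <<'E'
from h import *
go([.646,-.161,.15],np.radians(8))
E
```

```text
t: 9.1
ee_pos: [0.6128, 0.1242, 0.0599]
tcp_rot: [1.596, -2.701, -0.004]
ft_force: [0.0, 0.9, 1.1]
width: 0.702
finger_force: 0.0
t: 9.52
ee_pos: [0.6165, 0.1239, 0.064]
tcp_rot: [-1.597, 2.701, -0.003]
ft_force: [-0.4, 0.3, 6.6]
width: 0.381
finger_force: 71.0
t: 9.93
ee_pos: [0.6171, 0.1238, 0.1655]
tcp_rot: [-1.595, 2.698, -0.005]
ft_force: [-0.1, 0.2, -1.6]
width: 0.378
finger_force: 75.4
d [ 0.2357 -0.1625  0.0155] r [-0.007  0.002 -0.643] rows 7.0 t 9.93 pos [0.6171 0.1238 0.1655] q6 [ 0.07  0.45  0.03  1.14  0.   -1.  ] w 0.378
```

```bash
python3 steer.py '0.034 -0.0233 0 0 0 -0.1;0.067 -0.0465 0 0 0 -0.2;0.101 -0.07 0 0 0 -0.3;0.135 -0.093 0 0 0 -0.4;0.168 -0.116 0 0 0 -0.5;0.202 -0.139 0 0 0 -0.6;0.236 -0.1625 0 0 0 -0.643;0.236 -0.1625 0 0 0 -0.643'
python3 steer.py '0 0 0.02 0 0 0;0 0 0.04 0 0 0;0 0 0.04 0 0 0'
python3 - <<'E'
from h import *
go([.646,-.161,.037],np.radians(8));print(env.state()["finger_force"])
E
```

```text
t: 10.6
ee_pos: [0.6431, -0.1694, 0.1587]
tcp_rot: [2.363, -2.066, 0.001]
ft_force: [0.4, -0.1, -0.7]
width: 0.375
finger_force: 75.3
t: 10.85
ee_pos: [0.6399, -0.1607, 0.1149]
tcp_rot: [2.368, -2.06, -0.015]
ft_force: [-1.8, 0.1, -2.6]
width: 0.381
finger_force: 75.3
d [ 0.0016 -0.0067  0.0778] r [ 0.009  0.005 -0.001] rows 2.0 t 10.85 pos [ 0.6399 -0.1607  0.1149] q6 [-0.37  0.55  0.06  1.1   0.   -2.08] w 0.381
75.27867078781128
```

```bash
python3 steer.py '0 -0.004 0.03 0 0 0;0 -0.004 0.055 0 0 0;0 -0.004 0.07 0 0 0;0 -0.004 0.076 0 0 0;0 -0.004 0.079 0 0 0;0 -0.004 0.079 0 0 0'
python3 - <<'E'
from h import *
print(env.state()["ee_pos"],env.state()["ft_force"])
E
```

```text
t: 11.35
ee_pos: [0.6472, -0.1605, 0.042]
tcp_rot: [2.372, -2.06, -0.001]
ft_force: [-0.2, 0.7, -1.3]
width: 0.376
finger_force: 75.4
[ 0.64718941 -0.16051201  0.0419828 ] [-0.18238899  0.66263216 -1.26789426]
```

```bash
python3 steer.py '0 0 0.003 0 0 0;0 0 0.005 0 0 0;0 0 0.005 0 0 0'
python3 steer.py '0 0 0.001 0 0 0;0 0 0.001 0 0 0;0 0 0.001 0 0 0;0 0 0.001 0 0 0' 0.6
python3 steer.py '0 0 -0.04 0 0 0;0 0 -0.08 0 0 0;0 0 -0.12 0 0 0;0 0 -0.16 0 0 0;0 0 -0.2 0 0 0;0 0 -0.2 0 0 0'
python3 - <<'E'
from h import *
go([.47,-.26,.27],np.radians(90)); go([.47,-.26,.27],np.radians(40))
E
```

```text
t: 11.6
ee_pos: [0.6479, -0.1611, 0.038]
tcp_rot: [-2.371, 2.06, -0.002]
ft_force: [-0.2, 0.3, -1.8]
width: 0.378
finger_force: 75.4
t: 11.93
ee_pos: [0.6477, -0.161, 0.0368]
tcp_rot: [-2.371, 2.06, -0.001]
ft_force: [-0.2, -0.4, -0.5]
width: 0.599
finger_force: 0.0
t: 12.43
ee_pos: [0.6507, -0.1621, 0.2468]
tcp_rot: [-2.368, 2.057, -0.022]
ft_force: [1.3, -0.5, 1.1]
width: 0.595
finger_force: 0.0
d [ 0.0718  0.1923 -0.0253] r [-0.006 -0.016 -1.43 ] rows 12.0 t 12.43 pos [ 0.6507 -0.1621  0.2468] q6 [-0.36  0.5   0.3   1.36  0.   -2.08] w 0.595
d [ 0.0718  0.1923 -0.0253] r [-0.011 -0.011 -0.558] rows 5.0 t 12.43 pos [ 0.6507 -0.1621  0.2468] q6 [-0.36  0.5   0.3   1.36  0.   -2.08] w 0.595
```

```bash
python3 steer.py '0.012 0.032 -0.005 0 0 0.12;0.024 0.064 -0.01 0 0 0.24;0.036 0.096 -0.015 0 0 0.36;0.048 0.128 -0.02 0 0 0.48;0.06 0.16 -0.025 0 0 0.6;0.072 0.192 -0.025 0 0 0.72;0.072 0.192 -0.025 0 0 0.84;0.072 0.192 -0.025 0 0 0.96' 0.6
python3 steer.py '0 0 0 0 0 0.12;0 0 0 0 0 0.24;0 0 0 0 0 0.36;0 0 0 0 0 0.48;0 0 0 0 0 0.6;0 0 0 0 0 0.72;0 0 0 0 0 0.75;0 0 0 0 0 0.75'
python3 - <<'E'
from h import *
i=env.camera_info("wrist");c=env.camera("wrist")[:,:,::-1];cv2.imwrite("pics/w3.png",cv2.resize(c,(800,600),interpolation=cv2.INTER_CUBIC))
np.save("w3.npy",i,allow_pickle=True);print(env.state()["ee_pos"])
for n in("side","scene"):cv2.imwrite(f"pics/{n}3.png",env.camera(n)[:,:,::-1])
E
```

```text
t: 13.1
ee_pos: [0.4657, -0.2602, 0.2619]
tcp_rot: [-1.139, 2.927, -0.001]
ft_force: [0.5, 0.0, -0.2]
width: 0.6
finger_force: 0.0
t: 13.77
ee_pos: [0.4673, -0.2591, 0.2613]
tcp_rot: [-0.001, 3.141, -0.0]
ft_force: [0.5, -0.4, -0.4]
width: 0.601
finger_force: 0.0
[ 0.46732812 -0.25904855  0.26133444]
```

View pics/w3.png

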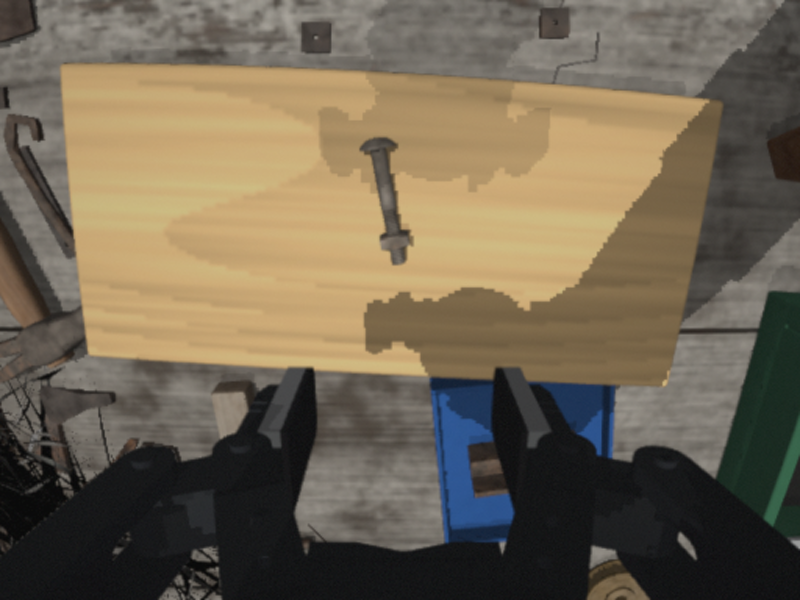

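The whole board is in view and carries only the bolt, with its head at (379,147), nut at (396,241) and end at (398,262). The channel lies in the tray, around (490,470).

```bash
python3 - <<'E'
from h import *
i=np.load("w3.npy",allow_pickle=True).item()
P=[(379,147),(396,241),(399,263),(366,146),(397,145),(382,160),(393,228)]
c=np.array([plane(i,np.array(p)/S,.069) for p in P]);print(c.round(4))
a=c[0]-c[1];ang=np.arctan2(a[1],a[0]);print(np.linalg.norm(a),np.linalg.norm(c[0]-c[2]),np.degrees(ang))
j=env.camera_info("side")
print((proj(j,c)[:3]).round(1).tolist(), (proj(env.camera_info("scene"),c)[:3]).round(1).tolist())
def blob(n,x,y,w,h,th):
    im=cv2.imread(f"pics/{n}3.png")[y:y+h,x:x+w];m=(im.max(2)<th)
    v,u=np.nonzero(m);q=np.c_[u+x,v+y].astype(float);mm=q.mean(0);U=np.linalg.svd(q-mm)[2][0];s=(q-mm)@U
    return mm,mm+U*s.min(),mm+U*s.max(),len(q)
for n in("side","scene"):
    p=proj(env.camera_info(n),c)[:3].mean(0).astype(int); print(n,blob(n,p[0]-16,p[1]-16,32,32,110))
mid=c[0]+ (c[2]-c[0])*0.42;print("grasp",mid); go([*mid[:2],.13],ang+np.pi/2);go([*mid[:2],.082],ang+np.pi/2)
E
```

```text
[[ 0.4027 -0.2728  0.069 ]
 [ 0.4574 -0.2633  0.069 ]
 [ 0.4709 -0.2616  0.069 ]
 [ 0.4021 -0.2802  0.069 ]
 [ 0.4016 -0.2625  0.069 ]
 [ 0.41   -0.2712  0.069 ]
 [ 0.4495 -0.2651  0.069 ]]
0.05551143760198463 0.06912399811994284 -170.14074921087283
[[288.9, 158.7], [273.0, 161.0], [269.0, 161.5]] [[270.6, 258.6], [286.2, 246.9], [290.0, 244.2]]
side (array([281.72, 161.08]), array([290.11414122, 159.68859925]), array([272.11150419, 162.67269042]), 25)
scene (array([278.28205128, 256.41025641]), array([289.09856597, 249.14678101]), array([270.91258028, 261.35898277]), 39)
grasp [ 0.43134326 -0.26808969  0.069     ]
d [ 0.036  -0.0089  0.1313] r [-0.    0.   -0.17] rows 4.0 t 13.92 pos [ 0.4673 -0.2591  0.2613] q6 [-0.66  0.23 -0.04  1.3   0.   -0.66] w 0.597
d [ 0.036  -0.0089  0.1793] r [-0.    0.   -0.17] rows 5.0 t 13.92 pos [ 0.4673 -0.2591  0.2613] q6 [-0.66  0.23 -0.04  1.3   0.   -0.66] w 0.597
```

```bash
python3 steer.py '0.01 -0.002 0.035 0 0 -0.1;0.036 -0.009 0.07 0 0 -0.17;0.036 -0.009 0.1 0 0 -0.17;0.036 -0.009 0.131 0 0 -0.17;0.036 -0.009 0.131 0 0 -0.17;0.036 -0.009 0.131 0 0 -0.17' 0.5
python3 - <<'E'
from h import *
go([.4313,-.2681,.083],np.radians(-80.14))
E
```

```text
t: 14.42
ee_pos: [0.4303, -0.2672, 0.1294]
tcp_rot: [0.269, -3.128, -0.004]
ft_force: [0.5, -0.7, 1.4]
width: 0.503
finger_force: 0.0
d [-0.0009 -0.0012  0.0464] r [ 0.003 -0.002 -0.001] rows 2.0 t 14.42 pos [ 0.4303 -0.2672  0.1294] q6 [-0.71  0.26 -0.34  0.97  0.   -0.89] w 0.503
```

```bash
python3 steer.py '-0.001 -0.001 0.025 0 0 0;-0.001 -0.001 0.046 0 0 0;-0.001 -0.001 0.046 0 0 0;-0.001 -0.001 0.046 0 0 0'
python3 steer.py '0 0 0 0 0 0;0 0 0 0 0 0;0 0 0 0 0 0;0 0 0 0 0 0;0 0 0 0 0 0;0 0 0 0 0 0' 0.0 60
python3 - <<'E'
from h import *
go([.4313,-.2681,.083],np.radians(-80.14))
E
```

```text
t: 14.75
ee_pos: [0.4332, -0.2692, 0.0856]
tcp_rot: [-0.27, 3.13, -0.0]
ft_force: [-0.1, 0.1, -0.1]
width: 0.501
finger_force: 0.0
t: 15.25
ee_pos: [0.4336, -0.2697, 0.0861]
tcp_rot: [-0.269, 3.128, -0.004]
ft_force: [-0.0, 1.2, 7.3]
width: 0.071
finger_force: 58.9
d [0.002  0.002  0.0031] r [-0.002  0.002 -0.001] rows 1.0 t 15.25 pos [ 0.4336 -0.2697  0.0861] q6 [-0.71  0.3  -0.4   0.86  0.   -0.89] w 0.071
```

Width 6 mm on a 9 mm shank is too shallow, so I'm re-gripping lower.

```bash
python3 steer.py '0 0 0 0 0 0;0 0 0 0 0 0;0.002 0.001 0.004 0 0 0;0.002 0.001 0.004 0 0 0' 0.3
python3 steer.py '0 0 0.001 0 0 0;0 0 0.001 0 0 0;0 0 0.001 0 0 0;0 0 0.001 0 0 0;0 0 0.001 0 0 0;0 0 0.001 0 0 0' 0.0 60
```

```text
t: 15.58
ee_pos: [0.4302, -0.2682, 0.08]
tcp_rot: [-0.269, 3.13, -0.0]
ft_force: [-0.5, -0.4, 0.8]
width: 0.298
finger_force: 0.0
t: 16.08
ee_pos: [0.4311, -0.2687, 0.0804]
tcp_rot: [-0.269, 3.128, -0.002]
ft_force: [-1.1, 0.8, 8.3]
width: 0.076
finger_force: 60.1
```

```bash
python3 steer.py '0 0 -0.02 0 0 0;0 0 -0.04 0 0 0;0 0 -0.07 0 0 0;0 0 -0.1 0 0 0;0 0 -0.1 0 0 0'
python3 - <<'E'
from h import *
s=env.state();print(s["width"],s["finger_force"])
def big(im,x,y,w,h,k): return cv2.resize(im[y:y+h,x:x+w],(w*k,h*k),interpolation=cv2.INTER_CUBIC)
w=env.camera("wrist")[:,:,::-1];sd=env.camera("side")[:,:,::-1];sc=env.camera("scene")[:,:,::-1]
o=np.zeros((600,800,3),np.uint8);o[:384,:512]=w
o[:300,520:800]=big(sd,225,95,70,75,4)
o[300:600,520:800]=big(sc,250,190,70,75,4)
o[390:590,:400]=big(sd,180,160,100,50,4)
cv2.imwrite("pics/c4.png",o)
go([.613,.11,.18],MY+np.pi)
E
```

```text
t: 16.5
ee_pos: [0.4325, -0.27, 0.1845]
tcp_rot: [-0.268, 3.125, -0.009]
ft_force: [1.4, -1.3, -1.0]
width: 0.074
finger_force: 58.6
0.0738391455730457 58.58128524385393
d [-0.2446  0.3414 -0.0011] r [ 0.    -0.     0.218] rows 11.0 t 16.65 pos [ 0.4301 -0.2681  0.1789] q6 [-0.72  0.22 -0.27  1.09  0.   -0.89] w 0.069
```

View pics/c4.png

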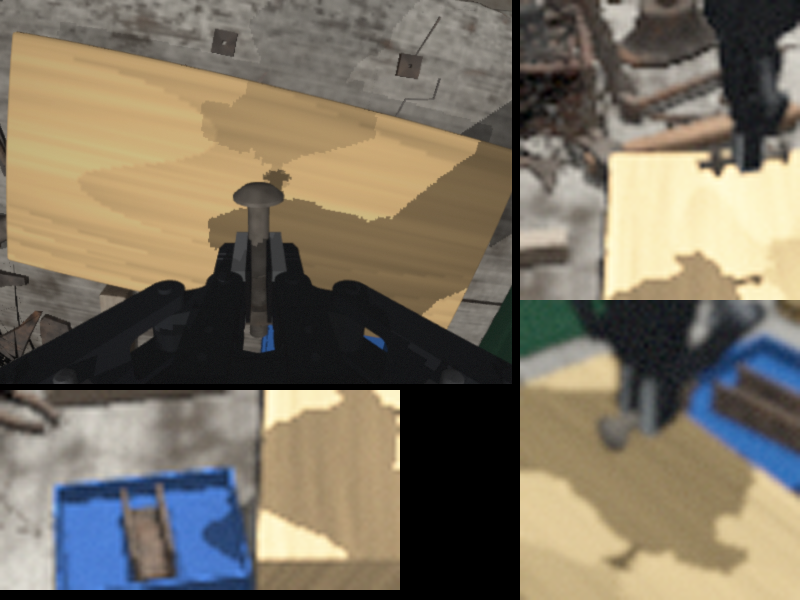

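The bolt is held across its shank, head towards the robot at (258,195). The channel sits inside the tray with its open side up, and the board is otherwise empty.

```bash
python3 steer.py '-0.022 0.031 0 0 0 0.02;-0.044 0.062 0 0 0 0.04;-0.067 0.093 0 0 0 0.06;-0.089 0.124 0 0 0 0.08;-0.111 0.155 0 0 0 0.1;-0.133 0.186 0 0 0 0.12;-0.156 0.217 0 0 0 0.14;-0.178 0.248 0 0 0 0.16' - 100
python3 - <<'E'
from h import *
go([.6135,.11,.18],MY+np.pi);print(env.state()["finger_force"])
E
```

```text
t: 17.32
ee_pos: [0.5628, 0.0084, 0.1771]
tcp_rot: [0.016, -3.138, -0.001]
ft_force: [0.8, -1.2, -1.1]
width: 0.061
finger_force: 98.1
d [-0.0517  0.101  -0.003 ] r [ 0.    -0.004  0.057] rows 3.0 t 17.32 pos [0.5628 0.0084 0.1771] q6 [-0.13  0.33 -0.13  1.12  0.   -0.14] w 0.061
98.1011027097702
```

```bash
python3 steer.py '-0.017 0.031 0 0 0 0.02;-0.034 0.062 0 0 0 0.04;-0.05 0.09 0 0 0 0.057;-0.05 0.09 0 0 0 0.057;-0.05 0.09 0 0 0 0.057'
python3 - <<'E'
from h import *
go([.6135,.11,.055],MY+np.pi);print(env.state()["finger_force"])
E
```

```text
t: 17.73
ee_pos: [0.6117, 0.0986, 0.1766]
tcp_rot: [-0.067, -3.137, 0.0]
ft_force: [-0.3, -0.6, -0.6]
width: 0.059
finger_force: 98.2
d [-0.0018  0.0115  0.1216] r [-0.    -0.004  0.004] rows 3.0 t 17.73 pos [0.6117 0.0986 0.1766] q6 [ 0.03  0.43  0.03  1.17 -0.    0.07] w 0.059
98.19394569844007
```

```bash
python3 steer.py '-0.002 0.011 0.03 0 0 0;-0.002 0.011 0.06 0 0 0;-0.002 0.011 0.09 0 0 0;-0.002 0.011 0.105 0 0 0;-0.002 0.011 0.114 0 0 0;-0.002 0.011 0.114 0 0 0;-0.002 0.011 0.114 0 0 0'
python3 steer.py '0 0 0.003 0 0 0;0 0 0.006 0 0 0;0 0 0.006 0 0 0'
```

```text
t: 18.32
ee_pos: [0.6145, 0.107, 0.065]
tcp_rot: [-0.074, -3.139, 0.0]
ft_force: [0.5, 0.6, -0.1]
width: 0.056
finger_force: 98.2
t: 18.57
ee_pos: [0.6156, 0.1078, 0.06]
tcp_rot: [0.072, 3.139, 0.0]
ft_force: [-0.6, 0.3, 1.1]
width: 0.056
finger_force: 98.2
```

```bash
python3 steer.py '0 0 0.003 0 0 0;0 0 0.003 0 0 0;0 0 0.003 0 0 0'
python3 steer.py '0 0 0 0 0 0;0 0 0 0 0 0;0 0 0 0 0 0' 0.35
python3 steer.py '0 0 -0.04 0 0 0;0 0 -0.08 0 0 0;0 0 -0.12 0 0 0;0 0 -0.16 0 0 0;0 0 -0.18 0 0 0;0 0 -0.18 0 0 0'
python3 - <<'E'
from h import *
def big(im,x,y,w,h,k): return cv2.resize(im[y:y+h,x:x+w],(w*k,h*k),interpolation=cv2.INTER_CUBIC)
i=env.camera_info("wrist");w=env.camera("wrist")[:,:,::-1];sd=env.camera("side")[:,:,::-1]
o=np.zeros((600,800,3),np.uint8);o[:384,:512]=w
o[:600,520:800]=big(sd,170,100,140,300,2)[:600]
o[390:590,:400]=big(env.camera("scene")[:,:,::-1],200,140,100,50,4)
cv2.imwrite("pics/c5.png",o)
go([.625,.302,.23],MY)
h=np.array([.625,.3005,.128]);x=np.array([.9989,-.047,0])
print([proj(i,h+x*k)[0].round(0) for k in(-.03,0,.03)])
E
```

```text
t: 18.82
ee_pos: [0.615, 0.108, 0.0564]
tcp_rot: [0.072, 3.141, 0.0]
ft_force: [0.4, -0.1, -0.9]
width: 0.057
finger_force: 98.2
t: 19.07
ee_pos: [0.6152, 0.108, 0.0565]
tcp_rot: [0.072, 3.14, 0.0]
ft_force: [-0.6, -0.4, -0.1]
width: 0.349
finger_force: 0.0
t: 19.57
ee_pos: [0.6178, 0.1081, 0.2432]
tcp_rot: [0.071, 3.13, 0.001]
ft_force: [-0.1, -0.2, -0.1]
width: 0.345
finger_force: 0.0
d [-0.0014  0.1944  0.0057] r [ 0.    -0.     0.001] rows 5.0 t 19.72 pos [0.6148 0.1079 0.2357] q6 [0.05 0.42 0.15 1.31 0.   0.09] w 0.348
[array([516., 147.]), array([509., 185.]), array([500., 221.])]
```

View pics/c5.png

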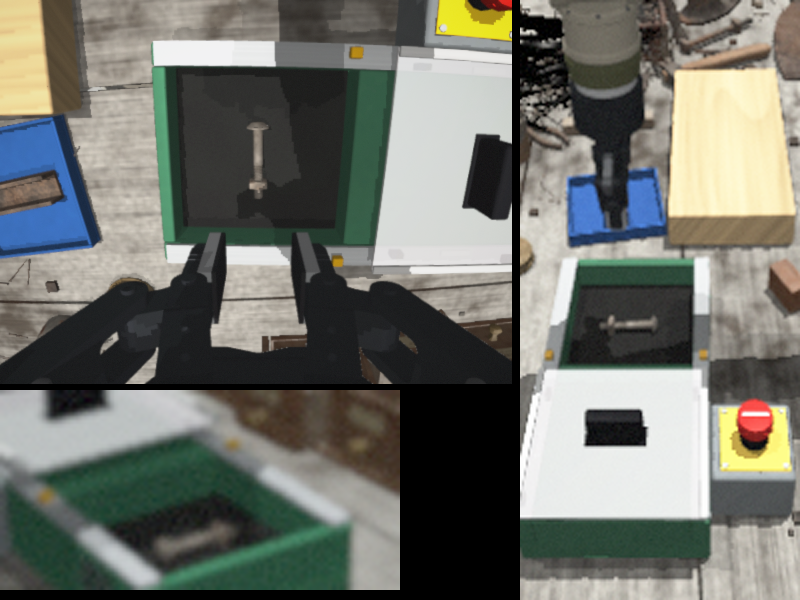

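The bolt lies in the middle of the chamber, at (258,160) in the wrist picture. The channel is still in the tray, the guard open and the stop down. Closing the guard next.

```bash
python3 steer.py '-0.002 0.04 0 0 0 0;-0.004 0.08 0 0 0 0;-0.006 0.12 0 0 0 0;-0.007 0.155 0 0 0 0;-0.001 0.19 0 0 0 0;-0.001 0.193 0 0 0 0;-0.001 0.193 0 0 0 0' 0.6
python3 - <<'E'
from h import *
go([.625,.3005,.118],MY)
E
```

```text
t: 20.3
ee_pos: [0.6232, 0.3028, 0.2331]
tcp_rot: [-0.066, -3.137, 0.002]
ft_force: [-0.4, 0.2, -0.4]
width: 0.601
finger_force: 0.0
d [-0.0024 -0.002   0.1151] r [-0.002 -0.004  0.005] rows 3.0 t 20.3 pos [0.6232 0.3028 0.2331] q6 [0.34 0.56 0.38 1.39 0.   0.38] w 0.601
```

```bash
python3 steer.py '-0.002 -0.002 0.035 0 0 0;-0.002 -0.002 0.07 0 0 0;-0.002 -0.002 0.1 0 0 0;-0.002 -0.002 0.114 0 0 0;-0.002 -0.002 0.114 0 0 0;-0.002 -0.002 0.114 0 0 0'
python3 steer.py '0 0 0 0 0 0;0 0 0 0 0 0;0 0 0 0 0 0;0 0 0 0 0 0;0 0 0 0 0 0' 0.0 60
python3 steer.py '0 0 -0.008 0 0 0;0 0 -0.015 0 0 0;0 0 -0.015 0 0 0;0 0 -0.015 0 0 0'
python3 - <<'E'
from h import *
go([.6134,.1106,.134],MY)
E
```

```text
t: 20.8
ee_pos: [0.6258, 0.2968, 0.1205]
tcp_rot: [-0.074, -3.137, 0.003]
ft_force: [0.0, 1.0, 0.6]
width: 0.598
finger_force: 0.0
t: 21.22
ee_pos: [0.628, 0.2989, 0.1245]
tcp_rot: [0.073, 3.137, 0.002]
ft_force: [-0.3, -0.1, 7.0]
width: 0.171
finger_force: 59.3
t: 21.55
ee_pos: [0.6279, 0.2985, 0.1378]
tcp_rot: [0.073, 3.138, 0.001]
ft_force: [6.1, 0.3, -3.5]
width: 0.179
finger_force: 58.7
d [ 0.0057 -0.1884  0.0038] r [0.    0.002 0.001] rows 5.0 t 21.55 pos [0.6279 0.2985 0.1378] q6 [ 0.33  0.59  0.2   1.17 -0.    0.38] w 0.179
```

```bash
python3 steer.py '0 -0.02 0 0 0 0;0.001 -0.04 0 0 0 0;0.001 -0.06 0 0 0 0;0.001 -0.08 0 0 0 0;0.002 -0.10 0 0 0 0;0.002 -0.12 0 0 0 0;0.002 -0.14 0 0 0 0;0.003 -0.15 0 0 0 0'
python3 - <<'E'
from h import *
s=env.state();print(s["finger_force"]);go([.6160,.1106,.138],MY)
E
```

```text
t: 22.22
ee_pos: [0.6184, 0.1469, 0.1373]
tcp_rot: [0.075, 3.138, -0.0]
ft_force: [9.6, 1.9, -3.0]
width: 0.175
finger_force: 58.9
58.888410329818726
d [ 0.0007 -0.0364 -0.0007] r [ 0.     0.003 -0.   ] rows 1.0 t 22.22 pos [0.6184 0.1469 0.1373] q6 [ 0.11  0.48  0.01  1.09 -0.    0.15] w 0.175
```

```bash
python3 steer.py '0 -0.01 -0.001 0 0 0;0 -0.02 -0.001 0 0 0;0 -0.03 -0.001 0 0 0;0 -0.037 -0.001 0 0 0;0 -0.04 -0.001 0 0 0;0 -0.04 -0.001 0 0 0;0 -0.04 -0.001 0 0 0'
python3 - <<'E'
from h import *
s=env.state();print(s["ee_pos"],s["ft_force"])
E
```

```text
t: 22.8
ee_pos: [0.6162, 0.1101, 0.1383]
tcp_rot: [0.071, 3.139, 0.005]
ft_force: [5.6, 4.3, -4.8]
width: 0.171
finger_force: 59.4
[0.61618219 0.11010124 0.13831462] [ 5.64255067  4.31717478 -4.82249014]
```

```bash
python3 steer.py '0 -0.003 0 0 0 0;0 -0.003 0 0 0 0;0 -0.003 0 0 0 0'
python3 steer.py '0 0 0.007 0 0 0;0 0 0.013 0 0 0;0 0 0.016 0 0 0;0 0 0.016 0 0 0;0 0 0.016 0 0 0'
```

```text
t: 23.05
ee_pos: [0.6162, 0.1098, 0.1385]
tcp_rot: [0.068, 3.138, 0.012]
ft_force: [6.0, 12.8, -2.8]
width: 0.173
finger_force: 60.0
t: 23.47
ee_pos: [0.6163, 0.1098, 0.1245]
tcp_rot: [0.068, 3.137, 0.011]
ft_force: [2.6, 12.0, 6.0]
width: 0.175
finger_force: 61.3
```

```bash
python3 steer.py '0 0.003 0 0 0 0;0 0.003 0 0 0 0;0 0.003 0 0 0 0;0 0.003 0 0 0 0' 0.6
python3 steer.py '0 0 -0.03 0 0 0;0 0 -0.07 0 0 0;0 0 -0.1 0 0 0;0 0 -0.1 0 0 0'
python3 - <<'E'
from h import *
go([.50,.298,.225],MY)
E
```

```text
t: 23.8
ee_pos: [0.6142, 0.1088, 0.1218]
tcp_rot: [-0.071, -3.139, 0.0]
ft_force: [0.3, 0.3, 0.3]
width: 0.598
finger_force: 0.0
t: 24.13
ee_pos: [0.6179, 0.1086, 0.2293]
tcp_rot: [0.072, 3.131, 0.001]
ft_force: [1.4, 0.9, 1.1]
width: 0.6
finger_force: 0.0
d [0.1265 0.1837 0.0032] r [0.001 0.01  0.001] rows 6.0 t 24.13 pos [0.6179 0.1086 0.2293] q6 [ 0.05  0.42  0.14  1.28 -0.    0.09] w 0.6
```

```bash
python3 steer.py '0.02 0.03 0 0 0 0;0.04 0.06 0 0 0 0;0.06 0.09 0 0 0 0;0.08 0.12 0 0 0 0;0.1 0.15 0 0 0 0;0.12 0.18 0 0 0 0;0.1265 0.186 0 0 0 0;0.1265 0.186 0 0 0 0' 0.75
python3 - <<'E'
from h import *
def big(im,x,y,w,h,k): return cv2.resize(im[y:y+h,x:x+w],(w*k,h*k),interpolation=cv2.INTER_CUBIC)
i=env.camera_info("wrist");w=env.camera("wrist")[:,:,::-1];sd=env.camera("side")[:,:,::-1];sc=env.camera("scene")[:,:,::-1]
np.save("w6.npy",i,allow_pickle=True)
o=np.zeros((600,800,3),np.uint8);o[:384,:512]=w
o[:600,520:800]=big(sd,170,180,93,200,3)[:600,:280]
o[390:590,:500]=big(sc,170,130,125,50,4)
cv2.imwrite("pics/c6.png",o)
print([proj(i,[.478+a,.298+b,.1125])[0].round(0) for a,b in((0,0),(.02,0),(-.02,0),(0,.02),(0,-.02))])
go([.478,.298,.1055],MY)
E
```

```text
t: 24.8
ee_pos: [0.4952, 0.3021, 0.2219]
tcp_rot: [-0.065, -3.14, 0.001]
ft_force: [-0.2, -0.6, -0.2]
width: 0.756
finger_force: 0.0Traceback (most recent call last):
  File "<stdin>", line 6, in <module>
ValueError: could not broadcast input array from shape (600,279,3) into shape (600,280,3)
```

```bash
python3 - <<'E'
from h import *
def big(im,x,y,w,h,k): return cv2.resize(im[y:y+h,x:x+w],(w*k,h*k),interpolation=cv2.INTER_CUBIC)
i=env.camera_info("wrist");w=env.camera("wrist")[:,:,::-1];sd=env.camera("side")[:,:,::-1];sc=env.camera("scene")[:,:,::-1]
o=np.zeros((600,800,3),np.uint8);o[:384,:512]=w
o[:600,520:799]=big(sd,170,180,93,200,3)
o[390:590,:500]=big(sc,170,130,125,50,4)
cv2.imwrite("pics/c6.png",o)
print([proj(i,[.478+a,.298+b,.1125])[0].round(0) for a,b in((0,0),(.02,0),(-.02,0),(0,.02),(0,-.02))])
go([.478,.298,.1055],MY)
E
```

```text
[array([254., 164.]), array([256., 192.]), array([253., 136.]), array([283., 163.]), array([225., 166.])]
d [ 0.0201 -0.0021  0.1166] r [-0.     0.    -0.001] rows 3.0 t 25.1 pos [0.4982 0.2991 0.2221] q6 [ 0.4   0.34  0.    1.24 -0.    0.45] w 0.749
```

View pics/c6.png

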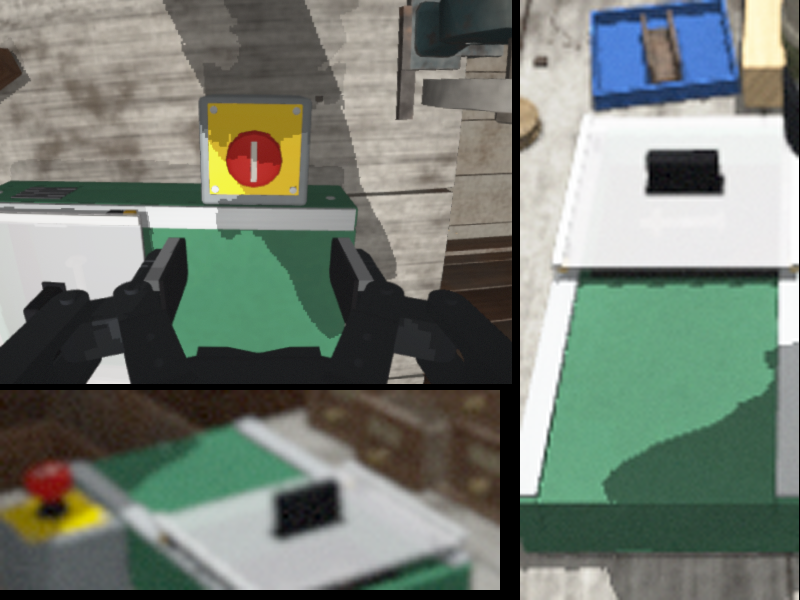

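The guard is shut and flat, looking as it did at the start with the bumps just clear of its left edge. The head centre is at (254,158), so its x is about 0.474.

```bash
python3 steer.py '0.023 -0.001 0.03 0 0 0;0.023 -0.001 0.06 0 0 0;0.023 -0.001 0.09 0 0 0;0.023 -0.001 0.11 0 0 0;0.023 -0.001 0.114 0 0 0;0.023 -0.001 0.114 0 0 0;0.023 -0.001 0.114 0 0 0'
python3 steer.py '0 0 0 0 0 0;0 0 0 0 0 0;0 0 0 0 0 0;0 0 0 0 0 0;0 0 0 0 0 0' 0.0 25
```

```text
t: 25.68
ee_pos: [0.4752, 0.3002, 0.1092]
tcp_rot: [0.074, 3.14, 0.001]
ft_force: [0.5, 0.2, -0.2]
width: 0.75
finger_force: 0.0
t: 26.1
ee_pos: [0.4754, 0.2983, 0.1101]
tcp_rot: [0.075, 3.137, -0.007]
ft_force: [0.1, -10.7, 4.3]
width: 0.457
finger_force: 27.6
```

```bash
python3 steer.py '0 -0.001 0 0 0 0.12;0 -0.001 0 0 0 0.24;0 -0.001 0 0 0 0.36;0 -0.001 0 0 0 0.48;0 -0.001 0 0 0 0.6;0 -0.001 0 0 0 0.7;0 -0.001 0 0 0 0.78;0 -0.001 0 0 0 0.78'
python3 steer.py '0 0 0 0 0 0;0 0 0 0 0 0;0 0 0 0 0 0' 0.75
```

```text
t: 26.77
ee_pos: [0.4758, 0.2982, 0.1104]
tcp_rot: [1.266, 2.87, -0.001]
ft_force: [1.3, -6.8, 4.1]
width: 0.454
finger_force: 27.6
t: 27.02
ee_pos: [0.4747, 0.3, 0.1092]
tcp_rot: [1.26, 2.877, 0.003]
ft_force: [0.8, 0.4, 0.3]
width: 0.753
finger_force: 0.0
```

```bash
python3 steer.py '0 0 -0.03 0 0 0;0 0 -0.07 0 0 0;0 0 -0.11 0 0 0;0 0 -0.14 0 0 0;0 0 -0.14 0 0 0;0 0 -0.14 0 0 0;0 0 -0.14 0 0 0;0 0 -0.14 0 0 0'
python3 steer.py '-0.04 0 0 0 0 0;-0.08 0 0 0 0 0;-0.12 0 0 0 0 0;-0.12 0 0 0 0 0;-0.12 0 0 0 0 0;-0.12 0 0 0 0 0;-0.12 0 0 0 0 0;-0.12 0 0 0 0 0'
python3 steer.py '0 0 0 0 0 0;0 0 0 0 0 0;0 0 0 0 0 0;0 0 0 0 0 0;0 0 0 0 0 0;0 0 0 0 0 0;0 0 0 0 0 0;0 0 0 0 0 0'
python3 - <<'E'
from h import *
def big(im,x,y,w,h,k): return cv2.resize(im[y:y+h,x:x+w],(w*k,h*k),interpolation=cv2.INTER_CUBIC)
w=env.camera("wrist")[:,:,::-1];sd=env.camera("side")[:,:,::-1];sc=env.camera("scene")[:,:,::-1]
o=np.zeros((600,800,3),np.uint8)
o[:600,:450]=big(sd,165,160,150,200,3)
o[:200,455:795]=big(sc,165,130,85,50,4)
o[205:461,455:796]=cv2.resize(w,(341,256))
cv2.imwrite("pics/c7.png",o)
E
```

```text
t: 27.68
ee_pos: [0.4733, 0.2993, 0.2467]
tcp_rot: [-1.26, -2.876, 0.003]
ft_force: [0.1, 1.3, -0.6]
width: 0.749
finger_force: 0.0
t: 28.35
ee_pos: [0.5544, 0.2123, 0.2479]
tcp_rot: [-1.258, -2.878, 0.001]
ft_force: [-0.2, -0.7, 0.3]
width: 0.748
finger_force: 0.0
t: 29.02
ee_pos: [0.5555, 0.2113, 0.2483]
tcp_rot: [1.261, 2.877, 0.0]
ft_force: [0.7, -0.9, -0.2]
width: 0.753
finger_force: 0.0
```

View pics/c7.png

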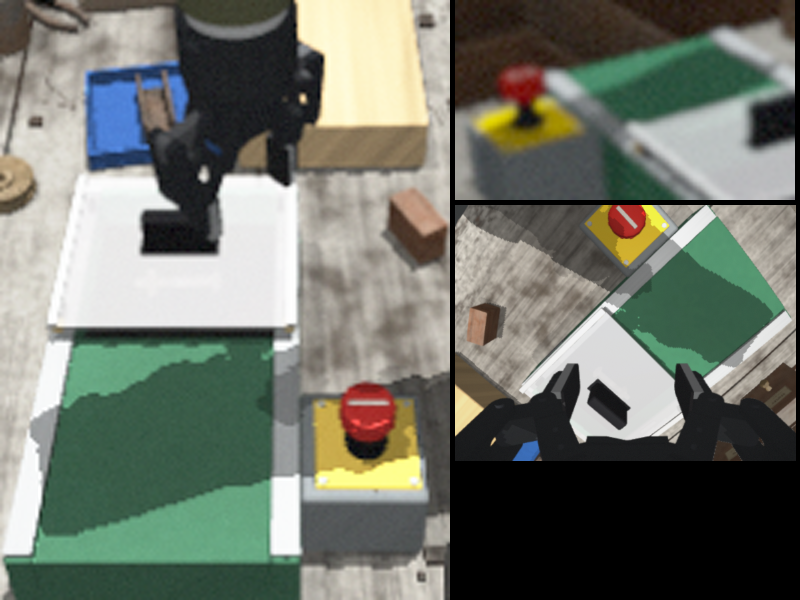

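The stop head is back at its starting pixel row, so it has popped up. The guard's edge matches the start as well, and the channel is still in the tray. Handing in.

```bash
python3 -c "
from station import env
print(env.finish_job())"
```

```text
the job is handed in; nothing more can be done
None
```

I handed the job in at about 29 s, with every step done in the order asked: the channel is in the tray, the coach bolt (the only part on the board) is in the chamber, the guard is shut behind its bumps, and the stop was then twisted up. The hand-in returned no verdict.

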